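Close the intake and present the filter plate

ROBOT

A 7-joint arm with a two-finger parallel gripper is mounted at the origin on the work surface. World frame = base frame: x ahead of the robot, y to its left, z up, the work surface at z = 0. Lengths are in m, angles in rad, forces in N, time in s.
With the tool pointing down it reaches from about 0.4 to 0.85 m from the base axis. Payload 4.4 kg.
Tool frame: the origin (TCP) lies between the finger pads; the fingertips stand 11 mm ahead of it and the grasp point (between the pads) lies 8 mm behind it; z points along the fingers, y is the direction in which the jaws open and shut (so a half turn about z gives the same grasp; the last joint's range is limited). The gripper opens to 94 mm and grips with 3 to 60 N. Pads are 16 mm wide; open, the fingers measure 119 mm over their backs; the gripper's body (75 mm by 177 mm) begins 78 mm behind the grasp point.
Start: joints at [-1.266, 0.628, 0.038, 1.517, -0.027, 0.996, -0.02], TCP at [0.236, 0.606, 0.188] pointing down, gripper open.
Joint ranges: [-3.06, 3.06], [-0.37, 2.12], [-1.25, 1.32], [0.18, 2.47], [-1.1, 4.24], [0.23, 1.98], [-2.94, 2.94]. Speed limits (rad/s): [2.57, 2.57, 3.14, 3.14, 3.14, 3.14, 3.14].

INTERFACE

Orientations are given as a unit quaternion [w, x, y, z].
In Python, from workcell import arm gives the robot as it stands.
- The arm moves only by the shell command python3 -m crank 'ROWS' [FORCE]. ROWS is JSON, one flat list of numbers, 7 for each row, row after row: the shift along the tool's x, y, z in units of 40 mm (1.0 is 40 mm), then the turn, a rotation vector about the tool's x, y, z in units of 5 degrees (1.0 is 5 degrees), then the finger opening in mm, from 0 to 94. In form: [tx, ty, tz, wx, wy, wz, jaw, tx, ty, tz, wx, wy, wz, jaw, ...]. A call has 1 to 5 rows; each row shifts and turns the pose as measured when the row begins, along the tool's axes as they then stand; what a row does not reach is not made up. A row lasts 1/12 s, in which the tool goes at most 41.7 mm and 7.16 degrees, less where a joint would pass 70% of its speed; a pose out of reach is approached as far as the arm can. A call is refused whole if a number of a shift passes 1 or a number of a turn 1, either way. A call with a gripper value outside its range is refused whole. The fingers move at their own pace and stop on an object; FORCE is the grip in N (left out, the last holds). Time passes only in rows, so rows that do not move let the fingers close. It gives the time, the measured TCP pose, the force and the opening at its end, in the units of the state.
- arm.sense(): the state, without advancing time (a new reading comes with each control period).
- arm.capture(name): name is "scene" or "top"; returns (picture, depth): 400x640x3 uint8, red, green, blue; 400x640 float32, m along the optical axis (not along the pixel's ray), 0 where there is no reading.
- arm.get_calibration(name): a dict with "fov_y" (degrees; the focal length in pixels is half the picture's height over the tangent of half this angle, whatever the lens; pixels are square), "cx", "cy" (the principal point, pixels), "origin" and "orientation" of the camera in the world. Camera axes: x right, y up, looking along -z (the intrinsics and any distortion apply to the point x, -y, -z); pixel columns grow to the right and rows downward; lengths in m; the calibration is good to about 2 mm. A picture is of the moment at which its call begins. get_calibration takes no time and is no camera call.
- arm.sign_off(): hands the job in, once; it reports no verdict.
The state is a dict: "clock": time; "qpos": joint angles; "dq": joint speeds; "joint_torque": joint torques, N m; "tcp_pos": TCP position; "tcp_rot": TCP orientation; "contact_force": force on the tool from outside, world axes, zero at the start; "wrist_torque": the same for the moment, N m; "finger_gap": finger opening in m.
Only numpy, scipy, OpenCV 4.12 (cv2) and the standard library are available. Lean on these libraries where they do the work, as an engineer would, in place of code of your own. Each camera call takes 0.05 s, during which the arm holds its last target. There are 200 camera calls.

TASK

Close the water sampler's intake by pressing the raised blue cap all the way down, leaving the white vent cap raised. Then swing the blue flap of the white filter housing up until it stands upright by itself, leave it open, and draw the orange filter plate up out of its slot, leaving the grey blank plate in its own. Finish while still holding the orange plate in the gripper: upright and still, about 10 cm above the middle of the white drip tray, with nothing else on the bench disturbed.

Things in the scene. Friction and masses are not known exactly. Their poses are not given: they have to be found in the camera images.
- housing: White open-topped box fixed to the bench, 130 (x) x 150 (y) x 100 high, walls 6. Origin: centre of its underside; z up, x from its front wall (robot side) to its hinge wall. Two slots inside, at x -10, y +30 and x -10, y -30 in its frame, each holds one plate upright on the 8 thick floor, thin along y; slot guides reach 37 above the underside with 2 play. Which plate is in which slot varies.
- flap (a joint): Hinge of the blue flap that covers the housing, rad: 0 shut (lying flat on the rim), 1.57 upright, 1.9 fully open. It starts shut or slightly ajar. The stiff hinge (0.2 N m friction) keeps the flap where it is left.
- flap_hinge (a point): Point on the hinge axis at mid-width, at x +68, z +103 in the housing frame; axis along the housing's y. The flap is 150 wide, 6 thick (axis in its mid-plane), reaching 138 towards the robot when shut. As the joint value grows its front edge rises and swings over towards the housing's +x.
- flap_bar (a point): Middle of the black round handle bar on the flap's outer face: 10 in diameter, 80 long along the housing's y, on a post at each end (70 free between). With the flap shut it lies 115 in front of the hinge axis and 37 above it (140 above the bench, 29 free under the bar). Rigid with the flap: when the flap is upright the bar is on the far side, away from the robot.
- filter: Orange plate with round white faces, 80 to 170 g. Lower part 60 (x) x 12 (y) x 53 high, pull tab on top 34 x 12 x 32 high, 85 in all. Origin: centre of its underside, z up to the tab. In its slot: underside 8 above the bench, tab top 93 (under the shut flap), axes parallel to the housing's. Free beside it: 48 to the other plate, 33 to the housing's side wall.
- blank: Grey blank plate of the same shape and size, in the other slot; stays there. Origin: centre of its underside.
- intake (a joint): Travel of the blue intake cap, m: 0 fully raised, 0.012 fully down (closed, against a hard stop). Starts raised, between 0 and 0.004. About 7 N of friction; stays where it is left.
- intake_top (a point): Centre of the top face of the blue intake cap, a disc 36 in diameter, 12 thick, on a grey valve block 56 x 56 x 45 high fixed to the bench. Height above the bench 69 when fully raised, 57 when fully down.
- vent (a joint): Travel of the white vent cap, m: 0 fully raised, 0.012 fully down. Starts near 0 and must stay raised.
- vent_top (a point): Centre of the top face of the white vent cap, on a block like that of the intake. Which of the two valves is nearer to the robot varies.
- tray: White drip tray fixed to the bench, 180 (x) x 150 (y) x 25 high, floor and walls 4 thick. Origin: centre of its underside.
- bottle: Clear sample bottle with green cap, 66 in diameter, 150 high, loose; bystander. Origin: centre of its underside.
- beaker: Clear plastic beaker, 84 in diameter, 100 high, loose; bystander. Origin: centre of its underside.
- jar: Amber jar with black cap, 56 in diameter, 65 high, loose; bystander. Origin: centre of its underside.
- driver: Screwdriver lying on the bench in front of the robot, loose; bystander.
- oring: Red sealing ring, 52 in diameter, 8 high, loose; bystander. Origin: centre of its underside.

How it is judged:
On the way, in this order (a step that is already met when the one before it is completed fails the run):
1. the blue intake cap is pressed fully down (value of joint intake above 0.0105 m), for 0.2 s.
2. the flap stands open (value of joint flap above 1.2 rad), for 0.2 s.
3. the orange plate is drawn out of the housing, held in the fingers (z of filter in the frame of housing above 0.105 m and contact force between filter and the fingers above 0.5 N), for 0.2 s.
At the end, for the whole second after the job is handed in: Orange plate gripped, still, upright within 0.25 rad, underside 60-200 mm above bench, within 50 mm (horizontally) of tray centre, off the tray; blue cap down 10.5 mm or more, white cap under 6 mm, flap over 1.2 rad, grey plate within 15 mm and bystanders within 40 mm of their starts (horizontal distance between filter and tray below 0.05 m and height (world z) of filter between 0.06 and 0.2 m and angle between filter's own z axis and vertical below 0.25 rad and linear speed of filter below 0.03 m/s and contact force between filter and the fingers above 0.5 N and contact force between filter and tray below 0.1 N and value of joint intake above 0.0105 m and value of joint vent below 0.006 m and value of joint flap above 1.2 rad and distance of blank from where it was at the start of the episode below 0.015 m and distance of each of bottle, beaker, jar, driver, oring from where it was at the start of the episode below 0.04 m); the arm keeps its last pose, push and grip.
It fails at once if the white vent cap is pressed down 6 mm or more (value of joint vent above 0.006 m).
It fails at once if the grey blank plate is moved by more than 15 mm (distance of blank from where it was at the start of the episode above 0.015 m).
It fails at once if a bystander is moved by more than 40 mm or knocked over (distance of any of bottle, beaker, jar, driver, oring from where it was at the start of the episode above 0.04 m or angle between any of bottle, beaker, jar's own z axis and vertical above 0.6 rad).
It also fails if it takes over 69 s, if anything falls off the work surface, if the arm or the gripper's body presses on something with over 40 N, if the wrist force passes 120 N, or if a joint passes its speed limit or range.

## Working session

There is one attempt and no reset: what is moved stays moved. The work goes in short steps, Python scripts to look and compute and a shell command to move; the robot and the scene stay as the last step left them, time stands still between calls to the robot, and variables do not carry over. Pictures are saved under pics/ and viewed, about 8 in all and at most 12, crops included, and the job is handed in when it is done.

```bash
ls; mkdir -p pics
python3 - <<'E'
from workcell import arm
import cv2,numpy as np
for n in("scene","top"):
    p,d=arm.capture(n); cv2.imwrite(f"pics/{n}0.png",p[:,:,::-1]); np.save(f"{n}0.npy",d); print(arm.get_calibration(n), (d>0).mean(), d.min(), d.max())
s=arm.sense(); print(s)
E
```

```text
pics
{'fov_y': 51.99218491727738, 'cx': 319.1334566071718, 'cy': 195.89012275103954, 'origin': array([ 0.77427384, -0.36661895,  0.94892878]), 'orientation': array([0.93340636, 0.26317778, 0.06072732, 0.23622492])} 0.9960859375 0.0 2.841048
{'fov_y': 52.92592907806368, 'cx': 322.10815135280933, 'cy': 201.54613053646978, 'origin': array([0.47315788, 0.09332529, 1.10585443]), 'orientation': array([-0.69904979, -0.02710392,  0.02202316,  0.71421968])} 0.99602734375 0.0 1.9499489
{'clock': 0.1, 'qpos': array([-1.26579833,  0.62924933,  0.03845899,  1.5181862 , -0.02699816,
        0.9962766 , -0.01999758]), 'dq': array([ 1.67511530e-04, -9.13769877e-04, -6.22845173e-04, -4.66504047e-03,
        6.74629985e-05, -8.27201575e-04, -1.09068044e-03]), 'joint_torque': array([ 2.31429869e-03, -5.50783181e+01,  1.14709251e+00, -1.87115300e+01,
       -5.22263849e-02,  1.92315748e-02,  5.87237173e-05]), 'tcp_pos': array([0.23530372, 0.60529741, 0.1873753 ]), 'tcp_rot': array([-1.35973989e-04,  1.84341719e-01,  9.82861887e-01, -7.88949093e-04]), 'contact_force': array([0.92239057, 0.34536238, 0.56581372]), 'wrist_torque': array([0.01905509, 0.01121482, 0.06040061]), 'finger_gap': 0.09413703124404682}
```

View pics/scene0.png

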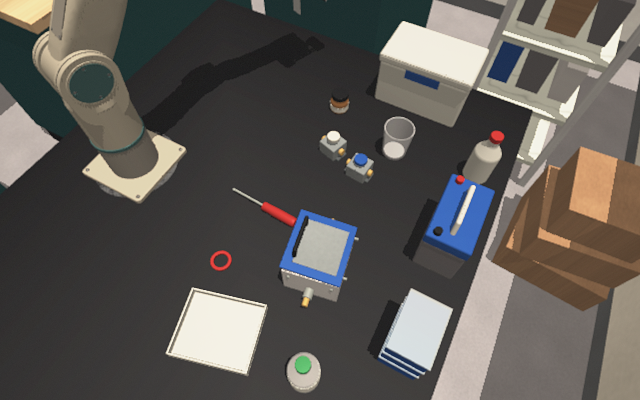

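View pics/top0.png

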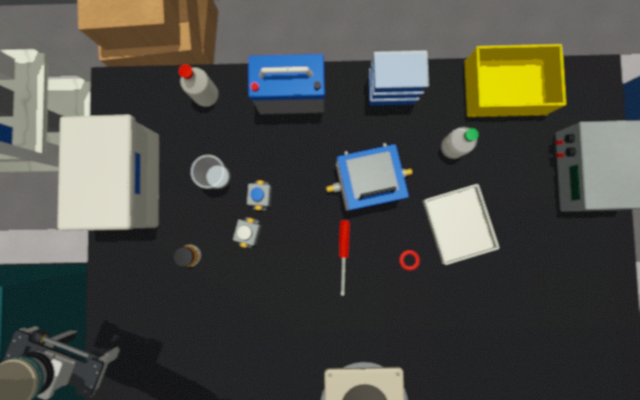

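The scene view shows the housing with its flap shut (320,255), blue cap (360,160), white cap (333,137) and tray (217,330). In the top view they are at (372,178), (257,194), (244,232) and (461,224). Next I'll measure them.

```bash
cat > h.py <<'E'
import numpy as np,cv2
from scipy.spatial.transform import Rotation as R
from workcell import arm
def cam(n):
    c=arm.get_calibration(n); f=200/np.tan(np.radians(c['fov_y']/2))
    return c,f,R.from_quat(np.roll(c['orientation'],-1)).as_matrix()
def cloud(n,d):
    c,f,M=cam(n); v,u=np.mgrid[:400,:640]
    return np.stack([(u-c['cx'])/f*d,-(v-c['cy'])/f*d,-d],-1)@M.T+c['origin']
def ray(n,u,v,z):
    c,f,M=cam(n); r=M@np.array([(u-c['cx'])/f,-(v-c['cy'])/f,-1]); o=c['origin']
    return o+r*(z-o[2])/r[2]
def proj(n,p):
    c,f,M=cam(n); q=M.T@(np.array(p)-c['origin']); return c['cx']-f*q[0]/q[2], c['cy']+f*q[1]/q[2]
E
python3 - <<'E'
from h import *
W={}
for n in("scene","top"):
    p=cv2.imread(f"pics/{n}0.png"); d=np.load(f"{n}0.npy"); P=cloud(n,d); hsv=cv2.cvtColor(p,cv2.COLOR_BGR2HSV)
    h,s,v=[hsv[...,i].astype(int) for i in range(3)]
    X=P; on=(X[...,0]>.2)&(X[...,0]<.95)&(X[...,1]>-.5)&(X[...,1]<.6)
    print(n,"table z",np.median(X[...,2][on&(v<40)]))
    masks=dict(blue=(h>100)&(h<125)&(s>120)&(v>60),white=(s<70)&(v>150),red=((h<6)|(h>174))&(s>150)&(v>80),green=(h>45)&(h<80)&(s>120),yel=(h>15)&(h<30)&(s>120)&(v>100))
    for k,m in masks.items():
        N,L,st,ce=cv2.connectedComponentsWithStats((m&on).astype(np.uint8))
        for i in range(1,N):
            if st[i,4]<25: continue
            q=X[L==i]; zt=np.percentile(q[:,2],90)
            top=q[abs(q[:,2]-zt)<.006]
            print(n,k,st[i,4],ce[i].round(1),"z90 %.3f"%zt,"med",np.median(q,0).round(3),"topmean",top.mean(0).round(3),"rayc",ray(n,*ce[i],zt).round(3))
            if st[i,4]>800: print("   rect",[np.round(c,3).tolist() for c in (cv2.minAreaRect((top[:,:2]*1000).astype(np.float32)))])
E
```

```text
scene table z 0.0005590892776371481
scene blue 249 [421.3  79.5] z90 0.149 med [0.619 0.547 0.139] topmean [0.618 0.546 0.147] rayc [0.622 0.535 0.149]
scene blue 128 [360.5 159. ] z90 0.069 med [0.571 0.266 0.066] topmean [0.571 0.268 0.066] rayc [0.572 0.264 0.069]
scene blue 3176 [459.1 217.9] z90 0.157 med [0.852 0.16  0.155] topmean [0.852 0.172 0.155] rayc [0.851 0.16  0.157]
   rect [[849.795, 179.025], [103.837, 185.745], 0.225]
scene blue 1622 [317.3 249. ] z90 0.118 med [ 0.602 -0.045  0.112] topmean [ 0.561 -0.044  0.116] rayc [ 0.604 -0.039  0.118]
   rect [[583.656, -31.069], [97.867, 149.452], 11.008]
scene blue 156 [404.8 360. ] z90 0.129 med [ 0.861 -0.162  0.118] topmean [ 0.863 -0.162  0.127] rayc [ 0.859 -0.164  0.129]
scene blue 123 [399.8 364.4] z90 0.077 med [ 0.86  -0.162  0.067] topmean [ 0.862 -0.162  0.076] rayc [ 0.859 -0.164  0.077]
scene blue 103 [395.3 368.4] z90 0.025 med [ 0.86  -0.162  0.016] topmean [ 0.861 -0.162  0.024] rayc [ 0.859 -0.164  0.025]
scene white 1562 [429.1  63.9] z90 0.182 med [0.625 0.567 0.18 ] topmean [0.625 0.571 0.18 ] rayc [0.6
[... 6479 characters left out ...]
 rayc [ 0.623 -0.132  0.041]
top yel 25 [259.9 181.4] z90 0.036 med [0.607 0.268 0.032] topmean [0.604 0.265 0.034] rayc [0.605 0.266 0.036]
top yel 45 [329.4 188.3] z90 0.040 med [0.583 0.081 0.035] topmean [0.582 0.079 0.037] rayc [0.582 0.08  0.04 ]
top yel 28 [258.  207.5] z90 0.035 med [0.536 0.273 0.032] topmean [0.537 0.271 0.034] rayc [0.536 0.272 0.035]
top yel 27 [250.2 219.5] z90 0.036 med [0.504 0.294 0.033] topmean [0.503 0.293 0.033] rayc [0.504 0.293 0.036]
top yel 27 [243.  244.9] z90 0.037 med [0.437 0.315 0.033] topmean [0.438 0.312 0.035] rayc [0.437 0.312 0.037]
top yel 30 [194.4 253. ] z90 0.043 med [0.42  0.439 0.04 ] topmean [0.419 0.441 0.041] rayc [0.419 0.439 0.043]
```

Run:
```python
import cv2
a=cv2.imread("pics/scene0.png")[110:310,230:400]; b=cv2.imread("pics/top0.png")[130:270,220:430]
import numpy as np
a=cv2.resize(a,None,fx=2.5,fy=2.5,interpolation=3); b=cv2.resize(b,(375,250),interpolation=3)
o=np.zeros((500,800,3),np.uint8);o[:500,:425]=a;o[:250,425:800]=b;cv2.imwrite("pics/c1.png",o)
```

```text
(no output)
```

View pics/c1.png

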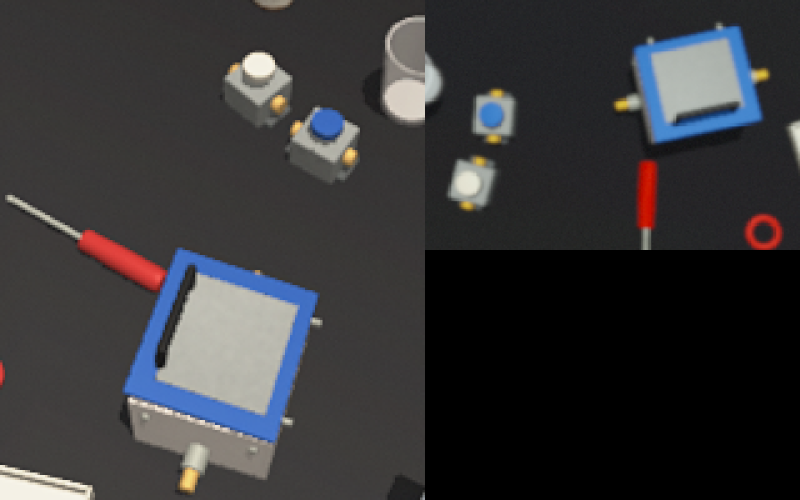

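The crop shows the flap slightly ajar with the black bar near its front edge. The blue cap is the far valve and the white cap the near one. Next I'll fit the flap plane and bar.

Run:
```python
from h import *
for n in("scene","top"):
    p=cv2.imread(f"pics/{n}0.png"); d=np.load(f"{n}0.npy"); P=cloud(n,d); hsv=cv2.cvtColor(p,cv2.COLOR_BGR2HSV)
    h,s,v=[hsv[...,i].astype(int) for i in range(3)]
    reg=(P[...,0]>.48)&(P[...,0]<.72)&(P[...,1]>-.15)&(P[...,1]<.09)
    b=reg&(h>100)&(h<125)&(s>120)&(v>60)&(P[...,2]>.09)
    q=P[b]; w=P[reg&(v>110)&(P[...,2]>.1)]
    al=np.vstack([q,w]); A=np.c_[al[:,:2],np.ones(len(al))]
    keep=np.ones(len(al),bool)
    for _ in range(4):
        c=np.linalg.lstsq(A[keep],al[keep,2],rcond=None)[0]; r=al[:,2]-A@c; keep=abs(r)<.004
    print(n,"plane",c.round(4),"tilt",np.arctan(np.hypot(*c[:2])).round(4),"dir",np.degrees(np.arctan2(-c[1],-c[0])).round(1))
    f=al[keep]; print("z range",np.percentile(f[:,2],[1,99]).round(4))
    (cx,cy),sz,a=cv2.minAreaRect((f[:,:2]*1000).astype(np.float32)); print("rect",cx,cy,sz,a)
    print(cv2.boxPoints(((cx,cy),sz,a)).round(1).tolist())
    m=reg&(v<70)&(P[...,2]>.125); g=P[m]; print("bar",m.sum(),g.mean(0).round(4),"z",np.percentile(g[:,2],[10,50,90]).round(4)); print(cv2.minAreaRect((g[:,:2]*1000).astype(np.float32)))
```

```text
scene plane [-0.087  -0.0154  0.1648] tilt 0.0881 dir 10.0
z range [0.1046 0.1199]
rect 603.1516723632812 -27.489974975585938 (137.4265899658203, 150.35546875) 10.922505378723145
[[521.4000244140625, 33.29999923706055], [549.9000244140625, -114.30000305175781], [684.9000244140625, -88.30000305175781], [656.4000244140625, 59.29999923706055]]
bar 150 [ 0.5631 -0.0424  0.153 ] z [0.1504 0.1546 0.1567]
((562.4064331054688, -38.21781539916992), (8.524550437927246, 84.64136505126953), 10.497076988220215)
top plane [-0.0856 -0.015   0.1647] tilt 0.0867 dir 9.9
z range [0.1051 0.1216]
rect 602.9149169921875 -26.90654754638672 (137.63690185546875, 150.13900756835938) 10.828895568847656
[[521.2000122070312, 33.900001525878906], [549.4000244140625, -113.5999984741211], [684.5999755859375, -87.69999694824219], [656.4000244140625, 59.79999923706055]]
bar 55 [ 0.5577 -0.0297  0.1537] z [0.1512 0.1555 0.1574]
((557.1784057617188, -31.648502349853516), (5.742400169372559, 80.22618103027344), 10.565061569213867)
```

```bash
cat >> h.py <<'E'
def togo(pos,yaw=None):
    """remaining shift (tool axes, units), turn (units) to have TCP at pos, pointing down, tool y at yaw deg"""
    s=arm.sense(); M=R.from_quat(np.roll(s['tcp_rot'],-1)).as_matrix()
    print("t %.2f tcp"%s['clock'],s['tcp_pos'].round(4),"F",s['contact_force'].round(1),"gap %.4f"%s['finger_gap'],"yawY %.1f"%np.degrees(np.arctan2(M[1,1],M[0,1])))
    print("shift",(M.T@(np.array(pos)-s['tcp_pos'])/.04).round(2))
    if yaw is not None:
        a=np.radians(yaw); y=np.array([np.cos(a),np.sin(a),0]); z=np.array([0,0,-1.]); T=np.c_[np.cross(y,z),y,z]
        print("turn",(np.degrees(R.from_matrix(M.T@T).as_rotvec())/5).round(2))
E
python3 -m crank '[-0.9,-0.4,0,0,0,0,0,-0.9,-0.4,0,0,0,0,0,-0.9,-0.4,0,0,0,0,0,-0.9,-0.4,0,0,0,0,0,-0.9,-0.4,0,0,0,0,0]' 10
python3 -m crank '[-0.9,-0.4,0,0,0,0,0,-0.9,-0.4,0,0,0,0,0,-0.9,-0.4,0,0,0,0,0,-0.9,-0.4,0,0,0,0,0,-0.9,-0.4,0,0,0,0,0]'
python3 -c "
from h import *
togo([.570,.269,.085],68.8)"
```

```text
clock: 0.52
tcp_pos: [0.3662, 0.4705, 0.1831]
tcp_rot: [-0.005, 0.173, 0.985, -0.0]
contact_force: [1.2, -1.0, -0.5]
finger_gap: 0.0636
clock: 0.93
tcp_pos: [0.5122, 0.3255, 0.1799]
tcp_rot: [-0.006, 0.172, 0.985, -0.002]
contact_force: [0.8, 0.2, -0.7]
finger_gap: 0.0311
t 0.93 tcp [0.5122 0.3255 0.1799] F [ 0.8  0.2 -0.7] gap 0.0311 yawY 70.2
shift [-1.87 -0.82  2.36]
turn [-0.07 -0.13  0.27]
```

```bash
python3 -m crank '[-0.9,-0.4,0,0,0,0.3,0,-0.9,-0.4,0,0,0,0,0,0,0,0.4,0,0,0,0,0,0,0.4,0,0,0,0,0,0,0.4,0,0,0,0]' 20
python3 -m crank '[0,0,0,0,0,0,0,0,0,0,0,0,0,0]'
python3 -c "
from h import *
togo([.570,.269,.085],68.8)"
```

```text
clock: 1.35
tcp_pos: [0.5822, 0.2524, 0.1317]
tcp_rot: [-0.0, 0.195, 0.981, -0.003]
contact_force: [0.2, 0.5, -0.7]
finger_gap: 0.0002
clock: 1.52
tcp_pos: [0.58, 0.2498, 0.1277]
tcp_rot: [-0.003, 0.196, 0.98, -0.006]
contact_force: [0.1, -0.0, -0.1]
finger_gap: 0.0003
t 1.52 tcp [0.58   0.2498 0.1277] F [ 0.1 -0.  -0.1] gap 0.0003 yawY 67.3
shift [0.41 0.36 1.07]
turn [-0.15 -0.05 -0.29]
```

```bash
python3 -m crank '[0.4,0.35,0.3,0,0,0,0,0,0,0.3,0,0,0,0,0,0,0.3,0,0,0,0,0,0,0,0,0,0,0]'
python3 -c "
from h import *
togo([.570,.269,.080],68.8)"
```

```text
clock: 1.85
tcp_pos: [0.5709, 0.2706, 0.0925]
tcp_rot: [-0.002, 0.196, 0.981, -0.005]
contact_force: [-0.5, 0.6, -0.2]
finger_gap: 0.0003
t 1.85 tcp [0.5709 0.2706 0.0925] F [-0.5  0.6 -0.2] gap 0.0003 yawY 67.4
shift [ 0.01 -0.04  0.31]
turn [-0.11 -0.03 -0.27]
```

```bash
python3 -m crank '[0,0,0.15,0,0,0,0,0,0,0.15,0,0,0,0,0,0,0.15,0,0,0,0,0,0,0.1,0,0,0,0]'
python3 -m crank '[0,0,0.12,0,0,0,0,0,0,0.12,0,0,0,0]'
python3 -m crank '[0,0,0.12,0,0,0,0,0,0,0.12,0,0,0,0]'
```

```text
clock: 2.18
tcp_pos: [0.5725, 0.2703, 0.0707]
tcp_rot: [-0.001, 0.196, 0.981, -0.004]
contact_force: [0.1, 0.2, -0.5]
finger_gap: 0.0005
clock: 2.35
tcp_pos: [0.5731, 0.2697, 0.0605]
tcp_rot: [-0.001, 0.196, 0.981, -0.004]
contact_force: [-0.3, -0.8, 0.3]
finger_gap: 0.0004
clock: 2.52
tcp_pos: [0.5733, 0.2694, 0.05]
tcp_rot: [-0.0, 0.196, 0.981, -0.004]
contact_force: [0.1, 0.3, 0.4]
finger_gap: 0.0003
```

The tool has gone below the cap height with no force reading, so I'm stopping to look.

Run:
```python
from h import *
o=np.zeros((400,800,3),np.uint8)
for i,(n,cx,cy) in enumerate((("scene",360,150),("top",257,194))):
    p,d=arm.capture(n); p=p[:,:,::-1].copy(); s=arm.sense()
    print(n,proj(n,s['tcp_pos']),proj(n,s['tcp_pos']-np.array([0,0,.011]))); 
    o[:,400*i:400*i+400]=cv2.resize(p[cy-80:cy+80,cx-80:cx+80],(400,400),interpolation=3)
cv2.imwrite("pics/c2.png",o); print(arm.sense()['tcp_pos'],arm.sense()['contact_force'])
```

```text
scene (np.float64(361.1728422425618), np.float64(162.14087913173944)) (np.float64(360.775941773284), np.float64(164.51891538891604))
top (np.float64(257.8676519964112), np.float64(193.00417714556627)) (np.float64(258.55750808534646), np.float64(193.37732868582532))
[0.57305684 0.26936663 0.04971163] [ 0.23263607 -1.13216662  0.58016868]
```

View pics/c2.png

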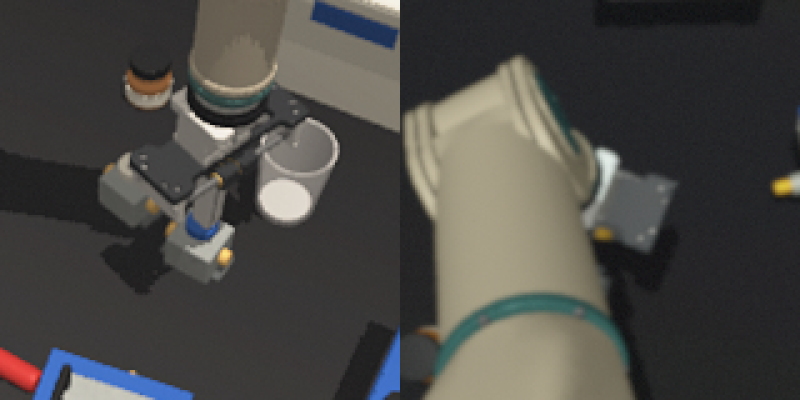

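Run:
```python
from h import *
p,d=arm.capture("scene"); P=cloud("scene",d); hsv=cv2.cvtColor(p,cv2.COLOR_RGB2HSV)
for v in range(146,172,1): print(v,[(hsv[v,u].tolist(),P[v,u].round(3).tolist()) for u in (357,361)])
b=(hsv[...,0]>100)&(hsv[...,0]<125)&(hsv[...,1]>120)&(hsv[...,2]>60)
b[:150]=0;b[175:]=0;b[:,:345]=0;b[:,375:]=0
print(b.sum(),np.median(P[b],0),P[b].max(0),P[b].min(0)); s=arm.sense(); print(s['joint_torque'].round(1), s['qpos'].round(3))
```

```text
146 [([15, 17, 90], [0.58, 0.197, 0.203]), ([15, 16, 97], [0.581, 0.222, 0.177])]
147 [([15, 15, 105], [0.58, 0.197, 0.2]), ([21, 20, 89], [0.57, 0.256, 0.128])]
148 [([15, 14, 108], [0.576, 0.209, 0.181]), ([17, 22, 105], [0.571, 0.257, 0.124])]
149 [([18, 14, 89], [0.578, 0.207, 0.18]), ([21, 23, 112], [0.57, 0.259, 0.117])]
150 [([24, 17, 73], [0.534, 0.336, 0.002]), ([19, 25, 111], [0.571, 0.258, 0.114])]
151 [([17, 23, 78], [0.535, 0.334, 0.001]), ([18, 23, 112], [0.571, 0.258, 0.11])]
152 [([17, 21, 86], [0.548, 0.298, 0.045]), ([15, 23, 112], [0.571, 0.26, 0.103])]
153 [([19, 19, 105], [0.56, 0.262, 0.09]), ([16, 25, 112], [0.573, 0.256, 0.105])]
154 [([15, 26, 116], [0.56, 0.264, 0.084]), ([16, 25, 113], [0.573, 0.256, 0.101])]
155 [([15, 10, 106], [0.561, 0.262, 0.082]), ([16, 25, 113], [0.574, 0.257, 0.096])]
156 [([150, 2, 105], [0.561, 0.262, 0.078]), ([16, 25, 113], [0.574, 0.256, 0.093])]
157 [([113, 60, 110], [0.561, 0.265, 0.069]), ([17, 20, 112], [0.575, 0.256, 0.089])]
158 [([110, 145, 116], [0.561, 0.265, 0.066]), ([18, 27, 114], [0.575, 0.256, 0.085])]
159 [([109,
[... 614 characters left out ...]
, 103], [0.568, 0.256, 0.044]), ([113, 21, 98], [0.578, 0.258, 0.048])]
167 [([30, 14, 109], [0.569, 0.253, 0.045]), ([26, 15, 132], [0.578, 0.259, 0.043])]
168 [([25, 15, 104], [0.571, 0.249, 0.046]), ([27, 15, 172], [0.58, 0.255, 0.044])]
169 [([27, 16, 164], [0.572, 0.246, 0.045]), ([33, 14, 185], [0.581, 0.253, 0.043])]
170 [([27, 15, 187], [0.573, 0.245, 0.043]), ([30, 14, 183], [0.582, 0.25, 0.042])]
171 [([24, 16, 155], [0.575, 0.241, 0.044]), ([28, 17, 185], [0.584, 0.246, 0.044])]
60 [0.57193194 0.25778633 0.0651781 ] [0.77427384 0.27034616 0.94892878] [ 0.55325365 -0.36661895  0.05543652]
[  0.  -56.9   1.4 -14.1  -0.    0.    0. ] [-0.51   0.773  0.039  1.675 -0.034  0.7    0.72 ]
```

The depth image puts the fingertips at z≈0.07 and the cap is still raised. The reported TCP z is about 30 mm below the true one. I'll keep pressing, guided by force and camera.

```bash
python3 -m crank '[0,0,0.1,0,0,0,0,0,0,0.1,0,0,0,0]'
python3 -m crank '[0,0,0.1,0,0,0,0,0,0,0.1,0,0,0,0]'
python3 -m crank '[0,0,0.1,0,0,0,0,0,0,0.1,0,0,0,0]'
```

```text
clock: 2.83
tcp_pos: [0.5735, 0.2697, 0.0437]
tcp_rot: [-0.0, 0.196, 0.981, -0.004]
contact_force: [-2.8, -1.2, 7.5]
finger_gap: 0.0005
clock: 3.0
tcp_pos: [0.5737, 0.2697, 0.0395]
tcp_rot: [-0.0, 0.196, 0.981, -0.003]
contact_force: [-9.9, -4.9, 43.3]
finger_gap: 0.0009
clock: 3.17
tcp_pos: [0.5737, 0.2697, 0.0397]
tcp_rot: [0.0, 0.196, 0.981, -0.003]
contact_force: [-7.2, -2.9, 26.9]
finger_gap: 0.0008
```

```bash
python3 -m crank '[0,0,0.05,0,0,0,0,0,0,0.05,0,0,0,0,0,0,-0.3,0,0,0,0,0,0,-0.8,0,0,0,0,0,0,-0.9,0,0,0,0]'
python3 -m crank '[0,0,-0.9,0,0,0,0,0,0,-0.9,0,0,0,0,0,0,0,0,0,0,0,0,0,0,0,0,0,0]'
python3 - <<'E'
from h import *
p,d=arm.capture("scene"); P=cloud("scene",d); cv2.imwrite("pics/s3.png",p[:,:,::-1]); np.save("s3.npy",d); hsv=cv2.cvtColor(p,cv2.COLOR_RGB2HSV)
b=(hsv[...,0]>100)&(hsv[...,0]<125)&(hsv[...,1]>120)&(hsv[...,2]>60)
b[:150]=0;b[178:]=0;b[:,:345]=0;b[:,378:]=0
q=P[b]; print(b.sum(),np.median(q,0),np.percentile(q[:,2],[50,75,90]))
togo([.55,0.05,.2],10.8)
s=arm.sense(); print(proj("scene",s['tcp_pos']),proj("scene",s['tcp_pos']+[0,0,.028]),proj("scene",s['tcp_pos']+[0,0,.017]))
cv2.imwrite("pics/c3.png",cv2.resize(p[60:200,280:440,::-1],(800,700)[:2],interpolation=3)[:600])
E
```

```text
clock: 3.58
tcp_pos: [0.5687, 0.2679, 0.1164]
tcp_rot: [-0.005, 0.196, 0.981, -0.006]
contact_force: [0.5, 0.7, 0.1]
finger_gap: 0.0007
clock: 3.92
tcp_pos: [0.5734, 0.2706, 0.2014]
tcp_rot: [0.001, 0.196, 0.981, -0.002]
contact_force: [-0.7, 0.1, -0.8]
finger_gap: 0.0006
121 [0.5707814  0.26382993 0.05690769] [0.05690769 0.05817423 0.05914132]
t 3.97 tcp [0.5741 0.2709 0.2019] F [0.7 0.5 0.5] gap 0.0005 yawY 67.3
shift [-1.57 -5.33  0.07]
turn [-0.    0.05 11.31]
(np.float64(368.07563351244926), np.float64(124.16553486903274)) (np.float64(369.4308577457904), np.float64(116.13025322193258)) (np.float64(368.89044586456515), np.float64(119.33441793818642))
```

View pics/c3.png

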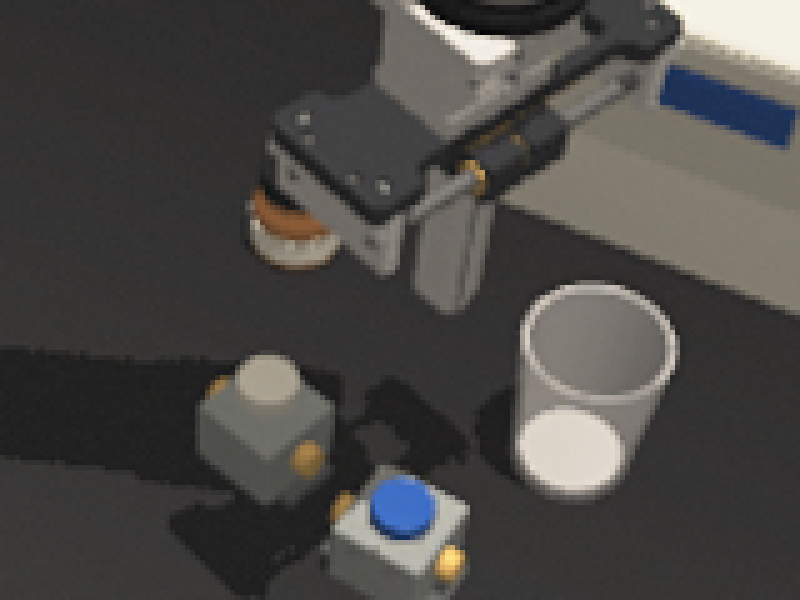

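The blue cap is down at z≈0.057 (crop 402,507) and the white cap is still raised. The fingertip is at scene (370,121.6). I'll measure the z bias from the depth, then turn the tool.

```bash
python3 - <<'E'
from h import *
P=cloud("scene",np.load("s3.npy"))
for v in range(108,124,2): print(v,[P[v,u].round(3).tolist() for u in (366,370,374)])
E
python3 -m crank '[0,0,0,0,0,1,60,0,0,0,0,0,1,60,0,0,0,0,0,1,60,0,0,0,0,0,1,60,0,0,0,0,0,1,60]'
python3 -m crank '[0,0,0,0,0,1,60,0,0,0,0,0,1,60,0,0,0,0,0,1,60,0,0,0,0,0,1,60,0,0,0,0,0,1,60]'
python3 -c "
from h import *
togo([.561,-.035,.2],10.8)"
```

```text
108 [[0.566, 0.261, 0.262], [0.577, 0.257, 0.271], [0.582, 0.271, 0.261]]
110 [[0.567, 0.26, 0.258], [0.577, 0.258, 0.264], [0.583, 0.269, 0.257]]
112 [[0.568, 0.26, 0.25], [0.578, 0.258, 0.258], [0.584, 0.27, 0.25]]
114 [[0.569, 0.26, 0.245], [0.578, 0.26, 0.25], [0.584, 0.272, 0.241]]
116 [[0.57, 0.258, 0.24], [0.579, 0.259, 0.244], [0.584, 0.274, 0.233]]
118 [[0.571, 0.259, 0.234], [0.579, 0.262, 0.234], [0.585, 0.275, 0.225]]
120 [[0.508, 0.454, 0.002], [0.58, 0.262, 0.228], [0.528, 0.47, -0.003]]
122 [[0.511, 0.447, 0.002], [0.521, 0.454, -0.0], [0.533, 0.457, 0.004]]
clock: 4.38
tcp_pos: [0.5718, 0.2695, 0.1978]
tcp_rot: [-0.0, 0.412, 0.911, -0.003]
contact_force: [0.1, 0.3, -0.0]
finger_gap: 0.0307
clock: 4.8
tcp_pos: [0.5678, 0.2676, 0.1903]
tcp_rot: [-0.002, 0.609, 0.793, -0.009]
contact_force: [0.7, 0.3, 0.2]
finger_gap: 0.0593
t 4.80 tcp [0.5678 0.2676 0.1903] F [0.7 0.3 0.2] gap 0.0593 yawY 15.0
shift [-7.27 -2.12 -0.15]
turn [-0.19  0.1   0.83]
```

```bash
python3 -m crank '[-0.9,-0.26,0,0,0,0.4,50,-0.9,-0.26,0,0,0,0.4,50,-0.9,-0.26,0,0,0,0,50,-0.9,-0.26,0,0,0,0,50,-0.9,-0.26,0,0,0,0,50]'
python3 -m crank '[-0.9,-0.25,0,0,0,0,50,-0.7,-0.2,0,0,0,0,50,-0.5,-0.1,0,0,0,0,50,0,0,0,0,0,0,50]'
python3 -c "
from h import *
togo([.561,-.035,.2],10.8)"
```

```text
clock: 5.22
tcp_pos: [0.5498, 0.0873, 0.1839]
tcp_rot: [-0.006, 0.631, 0.775, -0.012]
contact_force: [0.9, -0.6, 0.1]
finger_gap: 0.0502
clock: 5.55
tcp_pos: [0.5395, -0.0143, 0.1813]
tcp_rot: [-0.007, 0.636, 0.772, -0.018]
contact_force: [0.4, 1.0, 0.2]
finger_gap: 0.0502
t 5.55 tcp [ 0.5395 -0.0143  0.1813] F [0.4 1.  0.2] gap 0.0502 yawY 11.0
shift [-0.62  0.41 -0.48]
turn [-0.42  0.13  0.04]
```

```bash
python3 -m crank '[-0.6,0.4,0,-0.4,0.1,0,50,0,0,0,0,0,0,50,0,0,0,0,0,0,50]'
python3 - <<'E'
from h import *
togo([.561,-.035,.115],10.8)
p,d=arm.capture("scene"); cv2.imwrite("pics/s4.png",p[:,:,::-1]); np.save("s4.npy",d)
cv2.imwrite("pics/c4.png",cv2.resize(p[160:310,230:420,::-1],(760,600),interpolation=3))
E
```

```text
clock: 5.8
tcp_pos: [0.5584, -0.035, 0.1779]
tcp_rot: [-0.002, 0.637, 0.771, -0.002]
contact_force: [-0.2, 0.2, -0.4]
finger_gap: 0.0498
t 5.80 tcp [ 0.5584 -0.035   0.1779] F [-0.2  0.2 -0.4] gap 0.0498 yawY 10.9
shift [-0.01  0.07  1.57]
turn [-0.07  0.    0.02]
```

View pics/c4.png

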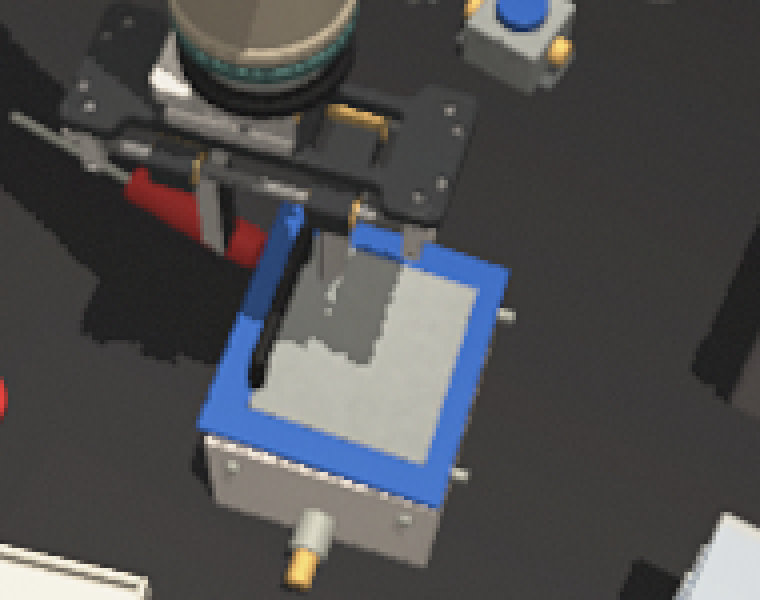

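The left fingertip is at crop (215,248) and the right at (330,290), either side of the bar line. I'll check their 3D positions.

Run:
```python
from h import *
P=cloud("scene",np.load("s4.npy"))
for v in range(206,226,2): print("L",v,[P[v,u].round(3).tolist() for u in (281,284,286)])
for v in range(220,238,2): print("R",v,[P[v,u].round(3).tolist() for u in (310,312,314)])
```

```text
L 206 [[0.529, -0.05, 0.262], [0.535, -0.048, 0.263], [0.535, -0.041, 0.253]]
L 208 [[0.528, -0.05, 0.253], [0.534, -0.047, 0.254], [0.535, -0.042, 0.247]]
L 210 [[0.528, -0.05, 0.245], [0.535, -0.05, 0.25], [0.535, -0.043, 0.24]]
L 212 [[0.528, -0.051, 0.239], [0.534, -0.048, 0.24], [0.535, -0.043, 0.232]]
L 214 [[0.527, -0.05, 0.229], [0.533, -0.049, 0.231], [0.536, -0.045, 0.228]]
L 216 [[0.526, -0.05, 0.219], [0.533, -0.049, 0.223], [0.536, -0.047, 0.223]]
L 218 [[0.525, -0.05, 0.211], [0.533, -0.05, 0.217], [0.535, -0.046, 0.213]]
L 220 [[0.462, 0.029, 0.014], [0.533, -0.051, 0.208], [0.536, -0.048, 0.208]]
L 222 [[0.461, 0.029, 0.002], [0.467, 0.033, -0.0], [0.535, -0.047, 0.196]]
L 224 [[0.774, -0.367, 0.949], [0.471, 0.028, 0.0], [0.475, 0.031, -0.001]]
R 220 [[0.587, -0.038, 0.237], [0.591, -0.038, 0.24], [0.595, -0.038, 0.244]]
R 222 [[0.587, -0.039, 0.23], [0.591, -0.039, 0.233], [0.595, -0.037, 0.234]]
R 224 [[0.587, -0.04, 0.223], [0.59, -0.037, 0.222], [0.596, -0.039, 0.229]]
R 226 [[0.586, -0.037, 0.208], [0.591, -0.038, 0.215], [0.595, -0.036, 0.215]]
R 228 [[0.586, -0.037, 0.199], [0.591, -0.039, 0.207], [0.595, -0.038, 0.21]]
R 230 [[0.567, -0.005, 0.115], [0.572, -0.004, 0.118], [0.574, 0.001, 0.113]]
R 232 [[0.569, -0.009, 0.115], [0.573, -0.007, 0.116], [0.578, -0.005, 0.117]]
R 234 [[0.572, -0.014, 0.115], [0.576, -0.011, 0.115], [0.58, -0.01, 0.117]]
R 236 [[0.574, -0.018, 0.115], [0.578, -0.015, 0.115], [0.582, -0.013, 0.115]]
```

```bash
python3 -m crank '[0,0.05,0.5,0,0,0,45,0,0,0.5,0,0,0,45,0,0,0.3,0,0,0,40,0,0,0.1,0,0,0,40,0,0,0,0,0,0,40]'
python3 -c "
from h import *
togo([.561,-.035,.115],10.8)"
```

```text
clock: 6.27
tcp_pos: [0.5603, -0.0297, 0.1188]
tcp_rot: [-0.002, 0.634, 0.773, -0.003]
contact_force: [1.3, 0.2, 0.7]
finger_gap: 0.0397
t 6.27 tcp [ 0.5603 -0.0297  0.1188] F [1.3 0.2 0.7] gap 0.0397 yawY 11.3
shift [-0.13 -0.01  0.09]
turn [-0.08  0.    0.09]
```

```bash
python3 -m crank '[-0.1,0,0.05,0,0,0,5,0,0,0,0,0,0,5,0,0,0,0,0,0,5,0,0,0,0,0,0,5,0,0,0,0,0,0,5]' 18
python3 -m crank '[0,0,0,0,0,0,5,0,0,0,0,0,0,5]'
cat >> h.py <<'E'
def arc(tcp0,phi0=22.8,dphis=(10,20,30,40,50,60,70,80,87)):
    a=np.radians(10.8); ux=np.array([np.cos(a),np.sin(a),0])
    s=arm.sense(); M=R.from_quat(np.roll(s['tcp_rot'],-1)).as_matrix()
    f=lambda p:.1208*(-np.cos(np.radians(p))*ux+np.sin(np.radians(p))*np.array([0,0,1]))
    print("tcp",s['tcp_pos'].round(4),"F",s['contact_force'].round(1),"gap %.4f"%s['finger_gap'])
    c=np.array(tcp0)-f(phi0); v=s['tcp_pos']-c; print("phi now %.1f r %.4f"%(np.degrees(np.arctan2(v[2],-v@ux)),np.hypot(v[2],v@ux)))
    for dp in dphis: print(dp,(M.T@(c+f(phi0+dp)-s['tcp_pos'])/.04).round(2))
E
python3 -c "
from h import *
arc(arm.sense()['tcp_pos'])"
```

```text
clock: 6.68
tcp_pos: [0.5604, -0.0322, 0.1181]
tcp_rot: [-0.003, 0.633, 0.774, -0.003]
contact_force: [-7.3, -1.4, 2.5]
finger_gap: 0.01
clock: 6.85
tcp_pos: [0.5602, -0.0323, 0.1183]
tcp_rot: [-0.003, 0.633, 0.774, -0.003]
contact_force: [0.5, 0.3, -3.0]
finger_gap: 0.0092
tcp [ 0.5602 -0.0323  0.1183] F [ 0.5  0.3 -3. ] gap 0.0092
phi now 22.8 r 0.1208
10 [-0.    0.24 -0.47]
20 [-0.01  0.56 -0.89]
30 [-0.01  0.95 -1.24]
40 [-0.01  1.39 -1.53]
50 [-0.02  1.88 -1.73]
60 [-0.03  2.39 -1.85]
70 [-0.03  2.92 -1.87]
80 [-0.04  3.44 -1.8 ]
87 [-0.04  3.79 -1.7 ]
```

Bar gripped (gap ≈ 10 mm). Start the swing.

```bash
python3 -m crank '[0,0.11,-0.24,0,0,0,5,0,0.13,-0.23,0,0,0,5,0,0.15,-0.22,0,0,0,5,0,0.17,-0.2,0,0,0,5]'
python3 -c "
from h import *
arc([.5602,-.0323,.1183])"
```

```text
clock: 7.18
tcp_pos: [0.5801, -0.0285, 0.1521]
tcp_rot: [-0.005, 0.634, 0.773, -0.005]
contact_force: [-1.3, -0.3, -4.4]
finger_gap: 0.0093
tcp [ 0.5801 -0.0285  0.1521] F [-1.3 -0.3 -4.4] gap 0.0093
phi now 41.5 r 0.1217
10 [ 0.   -0.26  0.38]
20 [-0.    0.06 -0.04]
30 [-0.    0.45 -0.4 ]
40 [-0.01  0.89 -0.68]
50 [-0.01  1.37 -0.89]
60 [-0.02  1.89 -1.01]
70 [-0.02  2.41 -1.03]
80 [-0.03  2.93 -0.97]
87 [-0.03  3.29 -0.87]
```

Tracking well at low force.

```bash
python3 -m crank '[0,0.25,-0.22,0,0,0,5,0,0.22,-0.16,0,0,0,5,0,0.22,-0.15,0,0,0,5,0,0.22,-0.13,0,0,0,5]'
python3 -c "
from h import *
arc([.5602,-.0323,.1183],dphis=(40,50,60,70,80,87))"
```

```text
clock: 7.52
tcp_pos: [0.608, -0.0231, 0.1777]
tcp_rot: [-0.012, 0.635, 0.773, -0.012]
contact_force: [-2.6, -1.3, -2.9]
finger_gap: 0.0095
tcp [ 0.608  -0.0231  0.1777] F [-2.6 -1.3 -2.9] gap 0.0095
phi now 59.5 r 0.1233
40 [-0.    0.18 -0.04]
50 [-0.01  0.67 -0.25]
60 [-0.01  1.18 -0.38]
70 [-0.01  1.7  -0.42]
80 [-0.02  2.22 -0.36]
87 [-0.02  2.58 -0.27]
```

```bash
python3 -m crank '[0,0.3,-0.1,-0.2,0,0,5,0,0.25,-0.08,-0.1,0,0,5,0,0.25,-0.05,0,0,0,5,0,0.25,-0.05,0,0,0,5]'
python3 -c "
from h import *
arc([.5602,-.0323,.1183],dphis=(60,70,80,87))"
```

```text
clock: 7.85
tcp_pos: [0.6407, -0.0169, 0.191]
tcp_rot: [-0.01, 0.636, 0.772, -0.007]
contact_force: [-4.1, -0.7, 1.7]
finger_gap: 0.0095
tcp [ 0.6407 -0.0169  0.191 ] F [-4.1 -0.7  1.7] gap 0.0095
phi now 76.2 r 0.1231
60 [-0.    0.36 -0.02]
70 [-0.    0.88 -0.05]
80 [-0.01  1.4   0.01]
87 [-0.01  1.76  0.1 ]
```

```bash
python3 -m crank '[0,0.3,0,-0.1,0,0,5,0,0.3,0,-0.1,0,0,5,0,0.3,0,0,0,0,5]'
python3 -c "
from h import *
arc([.5602,-.0323,.1183],dphis=(70,80,87))"
```

```text
clock: 8.1
tcp_pos: [0.6742, -0.0107, 0.1943]
tcp_rot: [-0.006, 0.636, 0.772, -0.002]
contact_force: [-3.1, -0.5, -2.4]
finger_gap: 0.0092
tcp [ 0.6742 -0.0107  0.1943] F [-3.1 -0.5 -2.4] gap 0.0092
phi now 92.2 r 0.1229
70 [0.   0.03 0.05]
80 [0.   0.55 0.12]
87 [-0.    0.91  0.22]
```

```bash
python3 -m crank '[0,0.25,0.08,0,0,0,5,0,0.25,0.08,0,0,0,5,0,0.25,0.06,0,0,0,5,0,0.1,0.04,0,0,0,5,0,0,0,0,0,0,5]'
python3 -c "
from h import *
arc([.5602,-.0323,.1183],dphis=(80,87)); togo([.69,0,.2],10.8)"
```

```text
clock: 8.52
tcp_pos: [0.7098, -0.0039, 0.1869]
tcp_rot: [-0.006, 0.636, 0.772, -0.001]
contact_force: [0.2, 0.6, -0.9]
finger_gap: 0.009
tcp [ 0.7098 -0.0039  0.1869] F [ 0.2  0.6 -0.9] gap 0.0090
phi now 109.5 r 0.1224
80 [ 0.01 -0.35 -0.06]
87 [0.   0.   0.04]
t 8.52 tcp [ 0.7098 -0.0039  0.1869] F [ 0.2  0.6 -0.9] gap 0.0090 yawY 11.0
shift [ 0.19 -0.47 -0.32]
turn [-0.1  -0.09  0.04]
```

```bash
python3 -m crank '[0,0,0,0,0,0,24,0,0,0,0,0,0,24,0,0,0,0,0,0,24]'
python3 -m crank '[0,0,-0.4,0,0,0,24,0,0,-0.5,0,0,0,24,0,0,-0.7,0,0,0,24,0,0,-0.7,0,0,0,24,0,0,-0.3,0,0,0,24]'
python3 - <<'E'
from h import *
p,d=arm.capture("scene"); cv2.imwrite("pics/s5.png",p[:,:,::-1]); np.save("s5.npy",d)
cv2.imwrite("pics/c5.png",cv2.resize(p[130:330,230:430,::-1],(600,600),interpolation=3))
togo([.60,-.2,.3],100.8)
E
```

```text
clock: 8.77
tcp_pos: [0.7104, -0.0039, 0.1872]
tcp_rot: [-0.005, 0.636, 0.772, 0.0]
contact_force: [0.5, -0.4, -0.4]
finger_gap: 0.023
clock: 9.18
tcp_pos: [0.7079, -0.004, 0.2912]
tcp_rot: [-0.008, 0.636, 0.771, -0.002]
contact_force: [0.1, 0.0, -0.1]
finger_gap: 0.0239
t 9.23 tcp [ 0.7088 -0.0042  0.2928] F [ 0.5 -0.8  1.7] gap 0.0240 yawY 11.0
shift [-4.29 -3.6  -0.18]
turn [-1.000e-02 -1.800e-01 -1.797e+01]
```

View pics/c5.png

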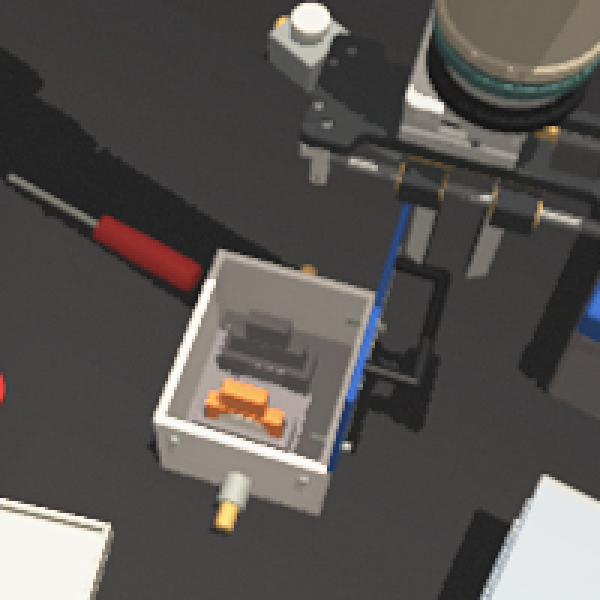

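The flap stands upright. The orange plate is in the −y slot (crop 243,400) and the grey one in the +y slot. I'll measure the tab and turn the tool by −90°.

```bash
python3 - <<'E'
from h import *
p=cv2.imread("pics/s5.png"); P=cloud("scene",np.load("s5.npy")); hsv=cv2.cvtColor(p,cv2.COLOR_BGR2HSV)
o=(hsv[...,0]>5)&(hsv[...,0]<20)&(hsv[...,1]>150)&(hsv[...,2]>80)&(P[...,0]>.52)&(P[...,0]<.68)&(P[...,1]>-.11)&(P[...,1]<.05)
q=P[o]; t=o&(P[...,2]>.087)&(P[...,2]<.1); print(o.sum(),np.percentile(q[:,2],[50,90,98]),t.sum(),P[t].mean(0)); print(cv2.minAreaRect((P[t][:,:2]*1000).astype(np.float32)))
E
for i in 1 2; do :; done
python3 -m crank '[0,0,0,0,0,-1,30,0,0,0,0,0,-1,30,0,0,0,0,0,-1,30,0,0,0,0,0,-1,30,0,0,0,0,0,-1,30]'
python3 -m crank '[0,0,0,0,0,-1,30,0,0,0,0,0,-1,30,0,0,0,0,0,-1,30,0,0,0,0,0,-1,30,0,0,0,0,0,-1,30]'
python3 -m crank '[0,0,0,0,0,-1,30,0,0,0,0,0,-1,30,0,0,0,0,0,-1,30,0,0,0,0,0,-1,30,0,0,0,0,0,-1,30]'
python3 -m crank '[0,0,0,0,0,-1,30,0,0,0,0,0,-1,30]'
python3 -c "
from h import *
togo([.5996,-.0585,.26],100.8); print(arm.sense()['qpos'])"
```

```text
224 [0.06937727 0.09351362 0.09509051] 67 [ 0.60057546 -0.05987799  0.09234746]
((600.14111328125, -59.2607421875), (33.48754119873047, 10.351298332214355), 9.93083381652832)
clock: 9.65
tcp_pos: [0.7088, -0.0039, 0.2933]
tcp_rot: [-0.005, 0.446, 0.895, 0.002]
contact_force: [0.2, -0.3, -0.0]
finger_gap: 0.0299
clock: 10.07
tcp_pos: [0.7068, -0.0035, 0.2894]
tcp_rot: [-0.006, 0.231, 0.973, 0.003]
contact_force: [-0.8, -0.0, -0.5]
finger_gap: 0.0304
clock: 10.48
tcp_pos: [0.7045, -0.0031, 0.2852]
tcp_rot: [-0.007, 0.003, 1.0, 0.005]
contact_force: [0.6, -0.5, -0.7]
finger_gap: 0.0302
clock: 10.65
tcp_pos: [0.7036, -0.0029, 0.2835]
tcp_rot: [-0.008, -0.089, 0.996, 0.005]
contact_force: [-0.3, 0.3, -0.6]
finger_gap: 0.0302
t 10.65 tcp [ 0.7036 -0.0029  0.2835] F [-0.3  0.3 -0.6] gap 0.0302 yawY 100.2
shift [ 2.8  -0.92  0.62]
turn [ 0.14 -0.16 -0.12]
[ 2.37716531e-04  6.57045758e-01 -6.09173064e-02  1.18455776e+00
  2.77548147e-02  1.31675903e+00  1.69330258e+00]
```

```bash
python3 -m crank '[0.7,-0.23,0,0.1,-0.1,-0.1,32,0.7,-0.23,0,0,0,0,32,0.7,-0.23,0,0,0,0,32,0.5,-0.15,0,0,0,0,32,0,0,0,0,0,0,32]'
python3 -m crank '[0,0,0,0,0,0,32]'
python3 -c "
from h import *
togo([.600,-.059,.16],100.8)"
```

```text
clock: 11.07
tcp_pos: [0.6016, -0.0553, 0.2771]
tcp_rot: [-0.006, -0.097, 0.995, 0.003]
contact_force: [0.3, -0.3, 0.5]
finger_gap: 0.0319
clock: 11.15
tcp_pos: [0.6008, -0.0556, 0.277]
tcp_rot: [-0.005, -0.097, 0.995, 0.003]
contact_force: [-1.0, -0.1, 1.0]
finger_gap: 0.0318
t 11.15 tcp [ 0.6008 -0.0556  0.277 ] F [-1.  -0.1  1. ] gap 0.0318 yawY 101.1
shift [ 0.01 -0.1   2.92]
turn [ 0.08 -0.12  0.07]
```

```bash
python3 -m crank '[0,-0.1,0.8,0.1,-0.1,0,32,0,0,0.8,0,0,0,32,0,0,0.6,0,0,0,32,0,0,0.2,0,0,0,32,0,0,0,0,0,0,32]'
python3 - <<'E'
from h import *
togo([.600,-.059,.05],100.8)
p,d=arm.capture("scene"); cv2.imwrite("pics/s6.png",p[:,:,::-1]); np.save("s6.npy",d)
cv2.imwrite("pics/c6.png",cv2.resize(p[190:310,260:380,::-1],(600,600),interpolation=3))
s=arm.sense(); t=s['tcp_pos']; print(proj("scene",t+[0,0,.019]))
E
```

```text
clock: 11.57
tcp_pos: [0.607, -0.0566, 0.1789]
tcp_rot: [0.004, -0.098, 0.995, -0.001]
contact_force: [-0.8, -0.5, 0.9]
finger_gap: 0.0316
t 11.57 tcp [ 0.607  -0.0566  0.1789] F [-0.8 -0.5  0.9] gap 0.0316 yawY 101.3
shift [ 0.21 -0.02  3.22]
turn [-0.03  0.1   0.1 ]
(np.float64(314.8252398280668), np.float64(240.35577695439133))
```

View pics/c6.png

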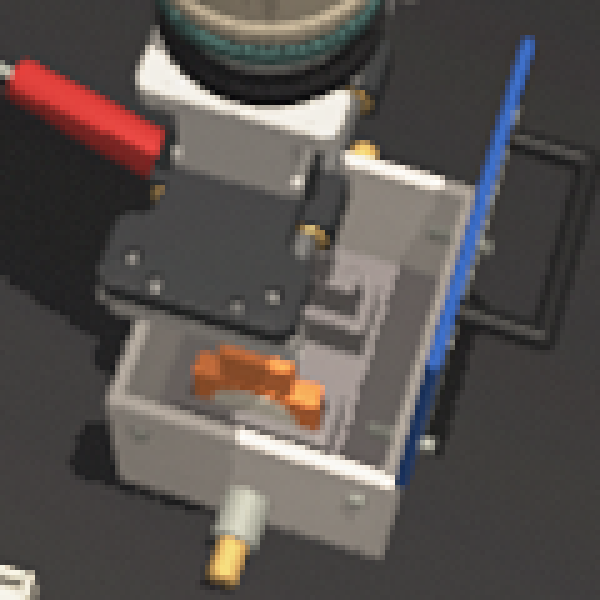

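Orange tab at crop (255,365), with the fingers hidden behind the gripper body. I'll descend with force checks.

```bash
python3 -m crank '[0.2,0,0.5,0,0,0,32,0,0,0.5,0,0,0,32,0,0,0.4,0,0,0,32,0,0,0,0,0,0,32]'
python3 -c "
from h import *
togo([.600,-.059,.042],100.8)"
```

```text
clock: 11.95
tcp_pos: [0.6075, -0.0566, 0.1279]
tcp_rot: [0.011, -0.099, 0.995, -0.001]
contact_force: [-0.4, -0.5, 0.4]
finger_gap: 0.0318
t 11.95 tcp [ 0.6075 -0.0566  0.1279] F [-0.4 -0.5  0.4] gap 0.0318 yawY 101.4
shift [ 0.24 -0.01  2.14]
turn [-0.05  0.25  0.12]
```

```bash
python3 -m crank '[0.25,0,0.2,0,0.25,0.1,32,0.1,0,0.3,0,0.1,0,32,0.05,0,0.3,0,0.1,0,32,0,0,0,0,0,0,32]'
python3 -c "
from h import *
togo([.600,-.059,.042],100.8)"
```

```text
clock: 12.28
tcp_pos: [0.5953, -0.0596, 0.098]
tcp_rot: [-0.006, -0.095, 0.995, -0.004]
contact_force: [0.3, 0.7, 0.3]
finger_gap: 0.0321
t 12.28 tcp [ 0.5953 -0.0596  0.098 ] F [0.3 0.7 0.3] gap 0.0321 yawY 100.9
shift [-0.14  0.    1.4 ]
turn [-0.07 -0.14  0.02]
```

```bash
python3 -m crank '[-0.1,0,0.3,0,-0.1,0,32,0,0,0.3,0,0,0,32,0,0,0.3,0,0,0,32,0,0,0,0,0,0,32]'
python3 -c "
from h import *
togo([.600,-.059,.042],100.8)"
python3 -m crank '[0,0,0.15,0,0,0,32,0,0,0.15,0,0,0,32,0,0,0.1,0,0,0,32,0,0,0,0,0,0,32]'
python3 -c "
from h import *
togo([.600,-.059,.042],100.8)"
```

```text
clock: 12.62
tcp_pos: [0.6006, -0.0592, 0.061]
tcp_rot: [-0.0, -0.095, 0.995, -0.004]
contact_force: [-0.2, -0.1, -0.4]
finger_gap: 0.0318
t 12.62 tcp [ 0.6006 -0.0592  0.061 ] F [-0.2 -0.1 -0.4] gap 0.0318 yawY 100.9
shift [0.01 0.01 0.47]
turn [-0.08 -0.01  0.02]
clock: 12.95
tcp_pos: [0.6012, -0.0594, 0.0442]
tcp_rot: [0.0, -0.095, 0.995, -0.004]
contact_force: [-0.0, 0.4, 0.2]
finger_gap: 0.0319
t 12.95 tcp [ 0.6012 -0.0594  0.0442] F [-0.   0.4  0.2] gap 0.0319 yawY 100.9
shift [0.03 0.02 0.06]
turn [-0.09 -0.01  0.02]
```

Close on the tab.

```bash
python3 -m crank '[0,0,0,0,0,0,5,0,0,0,0,0,0,5,0,0,0,0,0,0,5,0,0,0,0,0,0,5,0,0,0,0,0,0,5]' 25
python3 -m crank '[0,0,0,0,0,0,5,0,0,0,0,0,0,5]'
python3 -m crank '[0,0,-0.15,0,0,0,5,0,0,-0.2,0,0,0,5,0,0,-0.2,0,0,0,5]'
python3 -c "
from h import *
togo([.600,-.059,.21],100.8)"
```

```text
clock: 13.37
tcp_pos: [0.6019, -0.0595, 0.0451]
tcp_rot: [0.001, -0.095, 0.995, -0.004]
contact_force: [-0.7, 0.9, -0.6]
finger_gap: 0.0118
clock: 13.53
tcp_pos: [0.6018, -0.0595, 0.0453]
tcp_rot: [0.001, -0.095, 0.995, -0.004]
contact_force: [-0.1, -0.7, -1.0]
finger_gap: 0.0116
clock: 13.78
tcp_pos: [0.6, -0.0592, 0.0671]
tcp_rot: [-0.001, -0.095, 0.995, -0.004]
contact_force: [-0.8, -0.3, -1.7]
finger_gap: 0.0119
t 13.78 tcp [ 0.6    -0.0592  0.0671] F [-0.8 -0.3 -1.7] gap 0.0119 yawY 100.9
shift [ 0.01 -0.02 -3.57]
turn [-0.08 -0.03  0.02]
```

```bash
python3 -m crank '[0,0,-0.4,0,0,0,5,0,0,-0.5,0,0,0,5,0,0,-0.5,0,0,0,5,0,0,-0.5,0,0,0,5,0,0,-0.5,0,0,0,5]'
python3 -m crank '[0,0,-0.4,0,0,0,5,0,0,0,0,0,0,5,0,0,0,0,0,0,5]'
python3 -c "
from h import *
togo([.481,-.272,.18],100.8)"
```

```text
clock: 14.2
tcp_pos: [0.5988, -0.0582, 0.1686]
tcp_rot: [-0.002, -0.095, 0.995, -0.003]
contact_force: [0.5, -0.3, -1.6]
finger_gap: 0.0117
clock: 14.45
tcp_pos: [0.602, -0.0582, 0.1928]
tcp_rot: [0.003, -0.095, 0.995, -0.004]
contact_force: [-0.5, 0.1, -1.1]
finger_gap: 0.0122
t 14.45 tcp [ 0.602  -0.0582  0.1928] F [-0.5  0.1 -1.1] gap 0.0122 yawY 100.9
shift [ 3.98 -4.67  0.34]
turn [-0.1   0.07  0.02]
```

```bash
python3 -m crank '[0.4,-0.47,0,0,0,0,5,0.4,-0.47,0,0,0,0,5,0.4,-0.47,0,0,0,0,5,0.4,-0.47,0,0,0,0,5,0.4,-0.47,0,0,0,0,5]'
python3 -m crank '[0.4,-0.47,0,0,0,0,5,0.4,-0.47,0,0,0,0,5,0.4,-0.45,0,0,0,0,5,0.3,-0.35,0,0,0,0,5,0,0,0,0,0,0,5]'
python3 -c "
from h import *
togo([.481,-.272,.148],100.8)"
```

```text
clock: 14.87
tcp_pos: [0.5408, -0.1602, 0.1895]
tcp_rot: [0.003, -0.102, 0.995, -0.001]
contact_force: [0.1, -0.4, -1.2]
finger_gap: 0.0115
clock: 15.28
tcp_pos: [0.4859, -0.2487, 0.184]
tcp_rot: [-0.003, -0.098, 0.995, -0.0]
contact_force: [-1.2, -0.1, -1.9]
finger_gap: 0.012
t 15.28 tcp [ 0.4859 -0.2487  0.184 ] F [-1.2 -0.1 -1.9] gap 0.0120 yawY 101.3
shift [ 0.23 -0.55  0.9 ]
turn [-0.   -0.06  0.09]
```

```bash
python3 -m crank '[0.12,-0.27,0.25,0,0,0,5,0.1,-0.2,0.25,0,0,0,5,0,0,0.2,0,0,0,5,0,0,0,0,0,0,5,0,0,0,0,0,0,5]'
python3 -m crank '[0,0,0,0,0,0,5,0,0,0,0,0,0,5]'
python3 - <<'E'
from h import *
togo([.481,-.272,.148],100.8)
o=np.zeros((500,800,3),np.uint8)
for n in("scene","top"):
    p,d=arm.capture(n); P=cloud(n,d); hsv=cv2.cvtColor(p,cv2.COLOR_RGB2HSV); h,s,v=[hsv[...,i].astype(int) for i in range(3)]
    cv2.imwrite(f"pics/{n}7.png",p[:,:,::-1])
    on=(P[...,0]>.3)&(P[...,0]<.9)&(P[...,1]>-.4)&(P[...,1]<.5)
    m=on&(h>5)&(h<20)&(s>150)&(v>80)&(P[...,1]<-.18); q=P[m]
    if len(q): print(n,"orange",m.sum(),q.mean(0).round(3),np.percentile(q,[3,97],axis=0).round(3).tolist())
    for k,m in dict(blue=(h>100)&(h<125)&(s>120)&(v>60),red=((h<6)|(h>174))&(s>150)&(v>80),green=(h>45)&(h<80)&(s>120)).items():
        N,L,st,ce=cv2.connectedComponentsWithStats((m&on).astype(np.uint8))
        for i in range(1,N):
            if st[i,4]>60 and st[i,4]<700: print(n,k,st[i,4],np.median(P[L==i],0).round(3))
    if n=="scene": o[:,:]=cv2.resize(p[:,:,::-1],(800,500),interpolation=3)
cv2.imwrite("pics/f7.png",o)
E
```

```text
clock: 15.7
tcp_pos: [0.4798, -0.2661, 0.1514]
tcp_rot: [-0.004, -0.098, 0.995, 0.002]
contact_force: [0.1, 0.6, -0.5]
finger_gap: 0.0118
clock: 15.87
tcp_pos: [0.4807, -0.2637, 0.151]
tcp_rot: [-0.004, -0.1, 0.995, 0.003]
contact_force: [0.4, 0.0, -1.5]
finger_gap: 0.0117
t 15.87 tcp [ 0.4807 -0.2637  0.151 ] F [ 0.4  0.  -1.5] gap 0.0117 yawY 101.4
shift [ 0.03 -0.2   0.07]
turn [ 0.08 -0.09  0.13]
scene orange 158 [ 0.501 -0.263  0.168] [[0.492, -0.268, 0.123], [0.51, -0.256, 0.201]]
scene blue 118 [0.571 0.264 0.057]
scene blue 243 [ 0.678 -0.032  0.24 ]
scene blue 154 [ 0.86  -0.162  0.118]
scene blue 122 [ 0.86  -0.162  0.068]
scene blue 102 [ 0.859 -0.162  0.016]
scene red 150 [0.859 0.414 0.169]
scene red 365 [0.452 0.038 0.023]
scene red 84 [ 0.404 -0.139  0.008]
scene green 198 [ 0.695 -0.266  0.15 ]
top orange 28 [ 0.461 -0.252  0.206] [[0.455, -0.27, 0.167], [0.467, -0.209, 0.311]]
top blue 143 [ 0.818 -0.099  0.125]
top blue 113 [ 0.818 -0.1    0.074]
top blue 147 [ 0.818 -0.102  0.018]
top blue 122 [0.57  0.27  0.058]
top red 148 [0.858 0.419 0.171]
top red 405 [0.449 0.044 0.023]
top red 275 [ 0.386 -0.132  0.006]
top green 141 [ 0.695 -0.264  0.15 ]
```

View pics/f7.png

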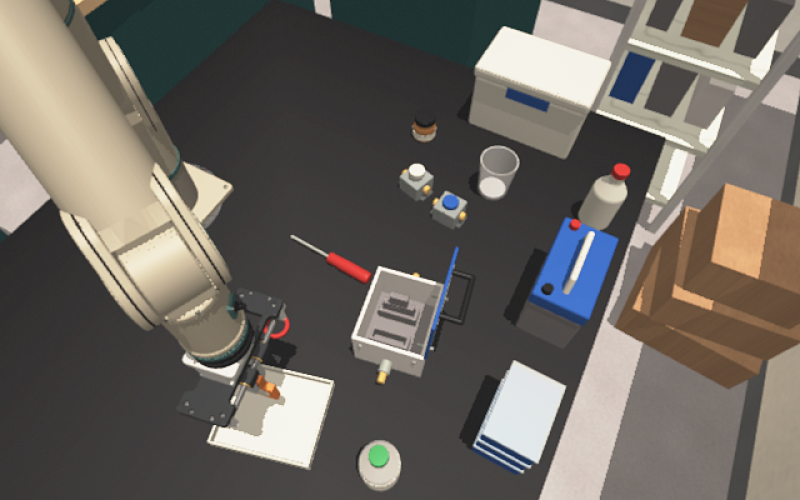

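The final view shows the plate held over the tray (crop 268,385), flap upright, grey plate in its slot, blue cap down, white cap up and bystanders in place. I'll centre the plate slightly, settle and hand in.

```bash
python3 -m crank '[0,-0.15,0,0,0,0,5,0,0,0,0,0,0,5,0,0,0,0,0,0,5,0,0,0,0,0,0,5,0,0,0,0,0,0,5]'
python3 -m crank '[0,0,0,0,0,0,5,0,0,0,0,0,0,5,0,0,0,0,0,0,5]'
python3 - <<'E'
from h import *
togo([.481,-.272,.148],100.8); s=arm.sense(); print(s['dq'].round(3))
for n in("scene",):
    p,d=arm.capture(n); P=cloud(n,d); hsv=cv2.cvtColor(p,cv2.COLOR_RGB2HSV); h,sa,v=[hsv[...,i].astype(int) for i in range(3)]
    w=P[(sa<70)&(v>150)&(abs(P[...,0]-.471)<.02)&(abs(P[...,1]-.301)<.02)]; print("white cap top",np.percentile(w[:,2],90))
    b=P[(h>100)&(h<125)&(sa>120)&(abs(P[...,0]-.68)<.05)&(abs(P[...,1])<.12)&(P[...,2]>.09)]; print("flap pts",np.percentile(b,[5,95],axis=0).round(3))
arm.sign_off()
E
```

```text
clock: 16.38
tcp_pos: [0.4835, -0.2703, 0.1526]
tcp_rot: [-0.003, -0.1, 0.995, 0.002]
contact_force: [0.0, 0.5, -1.3]
finger_gap: 0.0117
clock: 16.63
tcp_pos: [0.4833, -0.2704, 0.1527]
tcp_rot: [-0.003, -0.1, 0.995, 0.002]
contact_force: [0.1, 0.3, -1.0]
finger_gap: 0.0119
t 16.63 tcp [ 0.4833 -0.2704  0.1527] F [ 0.1  0.3 -1. ] gap 0.0119 yawY 101.5
shift [ 0.06 -0.03  0.12]
turn [ 0.05 -0.06  0.14]
[ 0.002 -0.001 -0.001  0.001  0.001 -0.002  0.   ]
white cap top 0.0696194695096781
flap pts [[ 0.663 -0.087  0.139]
 [ 0.689  0.05   0.243]]
the job is handed in; nothing more can be done
```

I pressed the blue intake cap down, swung the flap upright by its bar, and drew the orange plate out. I handed in at about 16.7 s with the plate held still over the tray; sign-off reports no verdict.

**Last checks:**
- **Caps:** the blue cap top is at z ≈ 0.057 m, fully down. The white cap top is at z ≈ 0.070 m, still raised.
- **Flap:** it stands upright by itself, at about 1.6 rad from the bar position. The camera puts its top edge at z ≈ 0.24 m.
- **Orange plate:** gripped with an 11.9 mm opening and about 1 N of weight on the wrist, upright and still. It is about 3 mm from the tray centre, with its underside about 0.115 m above the bench.
- **Everything else:** the driver, bottle and o-ring measured unmoved. The o-ring was half hidden in one view, so that reading comes from the top camera. I judged the grey plate, beaker and jar only by eye in the last picture, and they look in place.

**Disagreement found:** the reported TCP height read about 30 mm lower than the fingertips' true height, seen in depth images and confirmed when the cap hit its stop. I allowed for this in every later move; the horizontal readings agreed with the cameras. The wrist force peaked at about 43 N on the fingertips at that stop.

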